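Seat the watch hands with the hand-setting press

ROBOT

A 6-joint arm with a two-finger parallel gripper is mounted at the origin on the work surface. World frame = base frame: x ahead of the robot, y to its left, z up, the work surface at z = 0. Lengths are in m, angles in rad, forces in N, time in s.
With the tool pointing down it reaches from about 0.4 to 0.825 m from the base axis. Payload 7 kg.
Tool frame: the origin (TCP) lies at the very end of the fingers, on their centre line; the grasp point (between the pads) lies arm.grip_point_offset behind it (arm.grip_point_offset is the distance from the TCP to the grasp point, in m); z points along the fingers, y is the line along which they close (so a half turn about z gives the same grasp; the last joint's range is limited). The gripper opens to 88 mm and grips with 3 to 60 N. Pads are 19 mm wide; open, the fingers measure 130 mm over their backs; the gripper's body (78 mm by 193 mm) begins 47 mm behind the grasp point.
Start: joints at [-0.844, 0.359, 0.012, 0, -1.224, -0.288], TCP at [0.287, -0.611, 0.227] pointing down, gripper open.
Joint ranges: [-3.07, 3.07], [-1.43, 2.12], [-1.02, 1.25], [-3.03, 1.67], [-3.05, -0], [-3.03, 3.03]. Speed limits (rad/s): [2.39, 2.39, 3.01, 3.14, 3.14, 3.14].

INTERFACE

Orientations are given as [roll, pitch, yaw] about the fixed x, y, z axes, in that order (R = Rz(yaw) Ry(pitch) Rx(roll)).
In Python, from station import arm gives the robot as it stands.
- The arm moves only by the shell command python3 -m crank 'ROWS' [OPENING] [FORCE]. ROWS is JSON, a list of rows, each an object of numbers: "dx", "dy", "dz": the shift along the tool's x, y, z in cm; "wx", "wy", "wz": the turn, a rotation vector about the tool's x, y, z in degrees. A call has exactly 10 rows; each row is the pose to reach, as a shift and turn from the pose commanded when the call began, along the tool's axes at that moment; what a row does not reach only later rows make up. A row lasts 1/8 s, in which the tool goes at most 62.5 mm and 10.7 degrees, less where a joint would pass 70% of its speed; a pose out of reach is approached as far as the arm can. A call with a gripper value outside its range is refused whole. OPENING is the finger opening in cm, from 0 to 8.76, set as the call begins (- or left out, the last holds). The fingers move at their own pace and stop on an object; FORCE is the grip in N (left out, the last holds). Time passes only in rows, so rows that repeat a pose let the fingers close, or fill a call up. It gives the time, the measured TCP pose, the force, the opening and the grip force at its end, in the units of the state.
- arm.get_state(): the state, without advancing time (a new reading comes with each control period).
- arm.grab_frame(name): name is "side" or "top" or "wrist"; returns the picture (384x512x3 uint8, red, green, blue); there is no depth.
- arm.calibration(name): a dict with "fx", "fy", "cx", "cy" (pixels), "dist_coeffs" ([k1, k2, p1, p2, k3] as OpenCV has them; the pictures are not rectified), "world_from_camera" (4x4, takes a point from camera to world coordinates). Camera axes: x right, y down, z forward; pixel columns grow to the right and rows downward; lengths in m; the calibration is good to about 2 mm. A picture is of the moment at which its call begins: read the wrist's pose just before it. calibration takes no time and is no camera call; for the wrist camera it gives the pose at the moment of the call.
- arm.job_done(): hands the job in; it is judged then, once.
Trained networks look in the newest picture that a camera, given by its name, has taken for a name from the list of things; names that differ only in an ending like _2 or _b are one class to them, and where a whole thing is asked for, a point or a joint stands for the part that bears it (a point fixed in the world has none). Each returns a list of dicts, best first, with "confidence" (0 to 1); they miss things now and then, are a little off and sometimes report something else, mostly with a low value. They report only what shows in the picture. A call takes as long as a camera call.
- arm.find_in(camera, query): "centre" ([x, y, z] in m, in world coordinates, good to about 4 mm: the middle of the surface that is visible of it).
- arm.masks_of(camera, query): "pixels" (384x512 bool, what is visible of it).
- arm.mark_of(camera, query): "centre" ([x, y, z] in m, in world coordinates, good to about 4 mm: a listed point, or the origin of a listed thing).
The state is a dict: "t": time; "q": joint angles; "qd": joint speeds; "joint_efforts": joint torques, N m; "eef_pos": TCP position; "ee_rot": TCP orientation; "force": force on the tool from outside, world axes, zero at the start; "moment": the same for the moment, N m; "width": finger opening in m; "gripper_force": force on a finger pad.
Only numpy, scipy, OpenCV 4.12 (cv2) and the standard library are available. Lean on these libraries where they do the work, as an engineer would, in place of code of your own. Each camera call takes 0.05 s, during which the arm holds its last target. There are 200 camera calls.

TASK

Seat the waiting watch hands with the press: with the closed fingertips press down the red-capped plunger, then the white, then the blue, each gently but all the way down, where it stays. Do not touch the yellow-capped plunger, do not grip or pull up any plunger, and leave the loupe, pot and other loose things where they are.

Things in the scene. Friction and masses are not known exactly. Their poses are not given: they have to be found in the camera images.
- press: fixed hand-setting press: aluminium bed plate 210 x 320 mm, 12 mm thick, two posts, dark bridge bar 42 x 320 mm, its top 105 mm above the bench. Origin: on the bench (z = 0) below the bridge's middle; y along the bridge, z up. Four plunger stations in a row along y, 65 mm apart (y = -97.5, -32.5, 32.5, 97.5 mm); which colour is where varies
- red_station: station with the red cap: watch in a round holder on the bed (48 mm across, below the bridge), upright steel sleeve 20 mm across through the bridge (its top 107 mm above the bench), and the red-capped plunger in it; it seats an hour hand. Origin: on the bench, on the plunger's axis; z up
- red_top (a point): centre of the top face of the red plunger's flat round cap (24 mm across, 12 mm high); 140 mm above the bench when its joint reads 0; sinks with the plunger. The cap is cushioned: over 6 N it gives by 1.2 N per mm, up to 6 mm, and springs back
- red_plunger (a joint): how far the red plunger is pushed down, m: 0 to 0.003 at the start, 0.014 at its lower stop (counts as fully down from 0.011), negative if pulled up. It runs straight down against about 3 N of friction; no spring, it stays where it is left
- white_station: station with the white cap: watch in a round holder on the bed (48 mm across, below the bridge), upright steel sleeve 20 mm across through the bridge (its top 107 mm above the bench), and the white-capped plunger in it; it seats a minute hand. Origin: on the bench, on the plunger's axis; z up
- white_top (a point): centre of the top face of the white plunger's flat round cap (24 mm across, 12 mm high); 140 mm above the bench when its joint reads 0; sinks with the plunger. The cap is cushioned: over 6 N it gives by 1.2 N per mm, up to 6 mm, and springs back
- white_plunger (a joint): how far the white plunger is pushed down, m: 0 to 0.003 at the start, 0.014 at its lower stop (counts as fully down from 0.011), negative if pulled up. It runs straight down against about 3 N of friction; no spring, it stays where it is left
- blue_station: station with the blue cap: watch in a round holder on the bed (48 mm across, below the bridge), upright steel sleeve 20 mm across through the bridge (its top 107 mm above the bench), and the blue-capped plunger in it; it seats a seconds hand. Origin: on the bench, on the plunger's axis; z up
- blue_top (a point): centre of the top face of the blue plunger's flat round cap (24 mm across, 12 mm high); 140 mm above the bench when its joint reads 0; sinks with the plunger. The cap is cushioned: over 6 N it gives by 1.2 N per mm, up to 6 mm, and springs back
- blue_plunger (a joint): how far the blue plunger is pushed down, m: 0 to 0.003 at the start, 0.014 at its lower stop (counts as fully down from 0.011), negative if pulled up. It runs straight down against about 3 N of friction; no spring, it stays where it is left
- yellow_station: station with the yellow cap: watch in a round holder on the bed (48 mm across, below the bridge), upright steel sleeve 20 mm across through the bridge (its top 107 mm above the bench), and the yellow-capped plunger in it; it stands over a bare dial without a hand; must not be touched. Origin: on the bench, on the plunger's axis; z up
- yellow_top (a point): centre of the top face of the yellow plunger's flat round cap (24 mm across, 12 mm high); 140 mm above the bench when its joint reads 0; sinks with the plunger. The cap is cushioned: over 6 N it gives by 1.2 N per mm, up to 6 mm, and springs back
- yellow_plunger (a joint): how far the yellow plunger is pushed down, m: 0 to 0.003 at the start, 0.014 at its lower stop (counts as fully down from 0.011), negative if pulled up. It runs straight down against about 3 N of friction; no spring, it stays where it is left
- loupe: black eye loupe, 32 mm across, 30 mm high, standing on the press bed on the robot's side of the bridge. Loose bystander; origin: centre of its underside
- oil_pot: small amber glass pot with black lid, 32 mm across, 32 mm high, standing on the press bed on the robot's side of the bridge. Loose bystander; origin: centre of its underside
- dish: clear open dish, 48 mm across, 16 mm high, on the bench beyond the press. Loose bystander; origin: centre of its underside
- bezel: steel bezel ring, 44 mm across, 7 mm high, on the bench beyond the press. Loose bystander; origin: centre of its underside
- screwdriver: black-handled screwdriver, 130 mm long, lying on the bench to the left. Loose bystander; origin: about the middle of its underside
- tweezers: steel tweezers, 120 mm long, lying on the bench to the right. Loose bystander; origin: about the middle of its underside
- dust_bell: green glass dust cover with a knob, 60 mm across, 42 mm high, on the bench to the left. Loose bystander; origin: centre of its underside

How it is judged:
By the outcome, as a careful person would: the job done as asked, in the order asked, and still so for the second after the job is handed in, with the robot touching nothing.
It also fails if it takes over 43 s, if anything falls off the work surface, if the arm or the gripper's body presses on something with over 40 N, if the wrist force passes 120 N, or if a joint passes its speed limit or range.

## Working session

There is one attempt and no reset: what is moved stays moved. The work goes in short steps, Python scripts to look and compute and a shell command to move; the robot and the scene stay as the last step left them, time stands still between calls to the robot, and variables do not carry over. Pictures are saved under pics/ and viewed, at most 10 in all, crops included, and the job is handed in when it is done.

```bash
mkdir -p pics; python3 - <<'E'
from station import arm
import cv2,numpy as np
s=arm.get_state();print(s['t'],s['eef_pos'],s['ee_rot'],s['force'],s['width'],arm.grip_point_offset)
ims=[]
for c in('side','top'):
    im=arm.grab_frame(c);ims.append(im)
    for n in('red_top','white_top','blue_top','yellow_top'):
        r=arm.mark_of(c,n);print(c,n,[(np.round(d['centre'],4),round(d['confidence'],2)) for d in r[:2]])
    print(np.round(arm.calibration(c)['world_from_camera'],3).tolist())
cv2.imwrite('pics/a.png',cv2.resize(np.vstack(ims)[:,:,::-1],(400*1,600)))
cv2.imwrite('pics/top.png',cv2.resize(ims[1][:,:,::-1],(800,600)))
cv2.imwrite('pics/side.png',cv2.resize(ims[0][:,:,::-1],(800,600)))
E
```

```text
0.0 [ 0.28653038 -0.61063193  0.22560645] [ 3.13995009e+00 -1.12196018e-04 -2.70296944e+00] [ 0.34651483 -0.19751332  0.23255216] 0.08793098811729119 0.0188
side red_top [(array([ 0.5104, -0.0749,  0.1397]), 0.44), (array([ 0.4305, -0.3704,  0.0013]), 0.27)]
side white_top [(array([ 0.5056, -0.1394,  0.1403]), 0.42), (array([0.5205, 0.4253, 0.    ]), 0.28)]
side blue_top [(array([0.5126, 0.0571, 0.1428]), 0.39)]
side yellow_top [(array([ 0.5143, -0.0101,  0.1362]), 0.59)]
[[-0.772, -0.434, 0.464, -0.093], [-0.635, 0.504, -0.585, 0.764], [0.02, -0.746, -0.665, 0.991], [0.0, 0.0, 0.0, 1.0]]
top red_top [(array([ 0.5087, -0.0711,  0.1387]), 0.62)]
top white_top [(array([ 0.5043, -0.1432,  0.1406]), 0.41)]
top blue_top [(array([0.516 , 0.0573, 0.1389]), 0.51)]
top yellow_top [(array([ 0.5154, -0.0049,  0.137 ]), 0.44)]
[[-0.007, -0.991, 0.135, 0.361], [-1.0, 0.007, -0.001, -0.011], [0.0, -0.135, -0.991, 1.247], [0.0, 0.0, 0.0, 1.0]]
```

View pics/side.png

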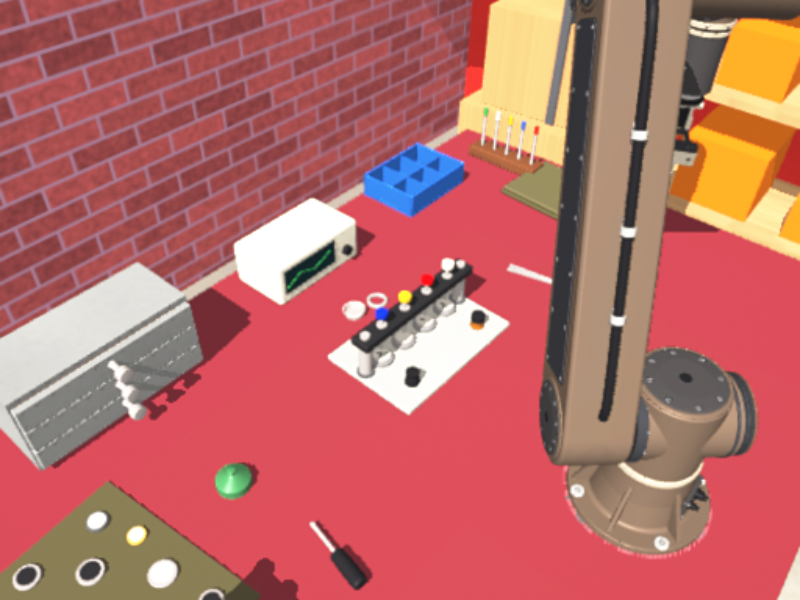

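View pics/top.png

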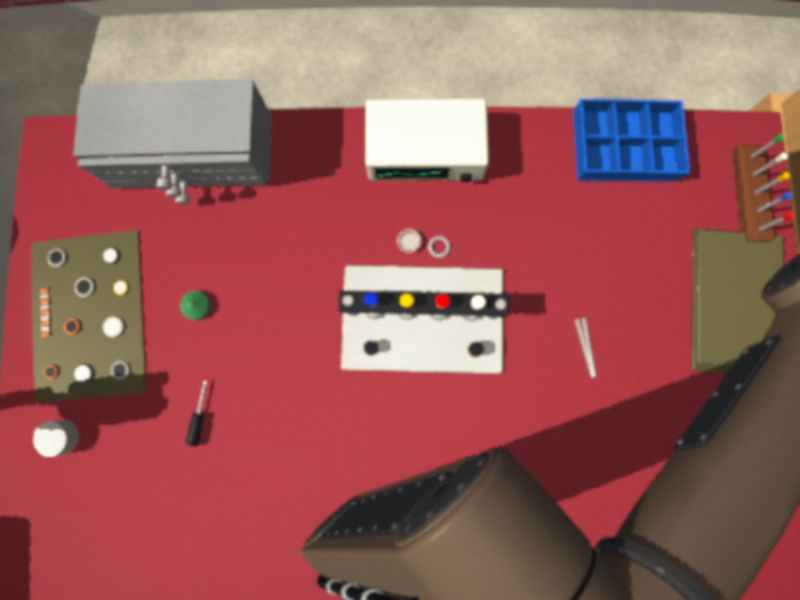

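The caps run blue, yellow, red, white from left to right. In the top view (800x600) they are at (371,299), (406,300), (442,300) and (478,302); the loupe and pot stand at (371,347) and (476,349), nearer the robot. The networks agree with this and give heights of about 0.14. I'll move above them with the fingers closed and look with the wrist camera.

```bash
python3 -m crank '[{"dx":-2,"dy":2,"dz":-3,"wz":1},{"dx":-6,"dy":6,"dz":-5,"wz":4},{"dx":-10.4,"dy":10.4,"dz":-5.4,"wz":8},{"dx":-14.8,"dy":14.8,"dz":-5.4,"wz":12},{"dx":-19.2,"dy":19.2,"dz":-5.4,"wz":16},{"dx":-23.6,"dy":23.6,"dz":-5.4,"wz":20},{"dx":-28,"dy":28,"dz":-5.4,"wz":23},{"dx":-32.4,"dy":32.4,"dz":-5.4,"wz":25},{"dx":-36.8,"dy":36.8,"dz":-5.4,"wz":25.1},{"dx":-40,"dy":40,"dz":-5.4,"wz":25.1}]' 0 10
cat >m.py <<'E'
from station import arm
import cv2,numpy as np
N=('red','white','blue','yellow')
def ray(c,K,uv):
    k=np.array([[K['fx'],0,K['cx']],[0,K['fy'],K['cy']],[0,0,1]])
    p=cv2.undistortPoints(np.array([[uv]],float),k,np.array(K['dist_coeffs']))[0,0]
    T=np.array(K['world_from_camera']);return T[:3,3],T[:3,:3]@np.array([p[0],p[1],1])
def look(c,png=None):
    K=arm.calibration(c);im=arm.grab_frame(c)
    if png: cv2.imwrite(png,im[:,:,::-1])
    for n in N:
        r=arm.mark_of(c,n+'_top')[:1];m=arm.masks_of(c,n+'_top')[:1]
        print(c,n,[(np.round(d['centre'],4),round(d['confidence'],2)) for d in r],end=' ')
        for d in m:
            v,u=np.nonzero(d['pixels']);uv=(u.mean(),v.mean());o,t=ray(c,K,uv)
            print('mask',np.round(uv,1),len(u),round(d['confidence'],2),'at z=.133:',np.round((o+t*(.133-o[2])/t[2])[:2],4),end='')
        print()
E
python3 - <<'E'
from m import *
s=arm.get_state();print(s['t'],s['eef_pos'],s['ee_rot'],s['force'],s['width'])
look('wrist','pics/w1.png');look('top')
E
```

```text
0.5 [ 0.28674182 -0.61100535  0.22650804] [ 3.14149520e+00  5.02582879e-06 -2.70276821e+00] [ 0.16549384  0.14822721 -0.06829318] 0.08759337148040246
wrist red [] 
wrist white [] mask [366.4 324. ] 107 0.18 at z=.133: [ 0.357  -0.4658]
wrist blue [] 
wrist yellow [] 
top red [(array([ 0.5091, -0.0707,  0.1408]), 0.54)] mask [261.1 154.2] 181 0.24 at z=.133: [ 0.6181 -0.0135]
top white [(array([ 0.5065, -0.1432,  0.1424]), 0.37)] mask [305.2 192.9] 40 0.37 at z=.133: [ 0.5047 -0.1381]
top blue [(array([0.5167, 0.0592, 0.1361]), 0.54)] mask [236.5 191.6] 47 0.58 at z=.133: [0.51   0.0571]
top yellow [(array([ 0.5126, -0.0106,  0.1351]), 0.46)] $[0]: bad value
```

View pics/w1.png

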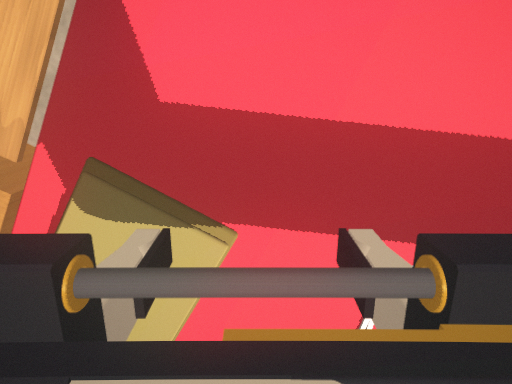

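The move was refused, and the wrist picture shows only the bench, with the fingers at rows 230–320. I'll write all six keys in each row, and aim short of the press because the camera looks ahead of the tool.

```bash
python3 -m crank '[{"dx":-2,"dy":2,"dz":-3,"wx":0,"wy":0,"wz":1},{"dx":-5,"dy":6,"dz":-5,"wx":0,"wy":0,"wz":4},{"dx":-9,"dy":10.6,"dz":-5.4,"wx":0,"wy":0,"wz":8},{"dx":-13,"dy":15.3,"dz":-5.4,"wx":0,"wy":0,"wz":12},{"dx":-17,"dy":20,"dz":-5.4,"wx":0,"wy":0,"wz":16},{"dx":-21,"dy":24.7,"dz":-5.4,"wx":0,"wy":0,"wz":20},{"dx":-25,"dy":29.4,"dz":-5.4,"wx":0,"wy":0,"wz":23},{"dx":-29,"dy":34.1,"dz":-5.4,"wx":0,"wy":0,"wz":25},{"dx":-33,"dy":38.8,"dz":-5.4,"wx":0,"wy":0,"wz":25.1},{"dx":-36,"dy":42.5,"dz":-5.4,"wx":0,"wy":0,"wz":25.1}]' 0 10 && python3 - <<'E'
from m import *
s=arm.get_state();print(s['t'],s['eef_pos'],s['ee_rot'],s['force'],s['width'])
look('wrist','pics/w2.png');s=arm.get_state();print(s['t'],s['eef_pos'],s['ee_rot'],s['qd'])
E
```

```text
t: 2.65
eef_pos: [0.4323, -0.0711, 0.2811]
ee_rot: [3.141, 0.001, -3.14]
force: [1.4, 0.2, 0.9]
width: 0.0003
gripper_force: 0.0
2.65 [ 0.43233476 -0.07111766  0.28106686] [ 3.14121772e+00  1.37995010e-03 -3.13970786e+00] [1.40635753 0.16386621 0.93185852] 0.00028500800459225567
wrist red [(array([ 0.5066, -0.0742,  0.1379]), 0.38)] 
wrist white [] 
wrist blue [(array([0.4275, 0.0629, 0.0126]), 0.59)] 
wrist yellow [] 
3.1 [ 0.4318574  -0.07430129  0.28056713] [-3.14156191e+00 -9.87219882e-06  3.14055908e+00] [-0.0026122   0.00050227  0.00131598 -0.00065578 -0.00047777 -0.00216204]
```

View pics/w2.png

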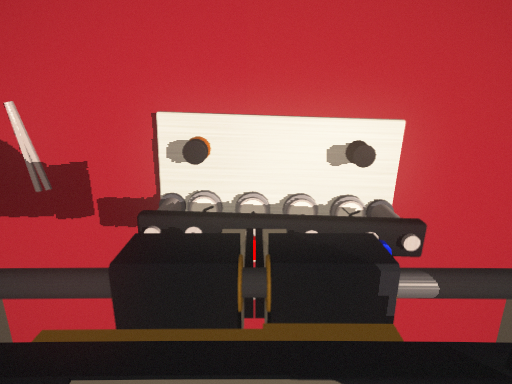

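The wrist image's up direction points toward the robot: the bridge is at row 235 and the red cap at (254,245), mostly hidden by the fingers. I'll move beyond the bridge (+x) for a clear view.

```bash
python3 -m crank '[{"dx":-1,"dy":0,"dz":0,"wx":0,"wy":0,"wz":0},{"dx":-3,"dy":1,"dz":-1,"wx":0,"wy":0,"wz":0},{"dx":-5,"dy":2,"dz":-2,"wx":0,"wy":0,"wz":0},{"dx":-7,"dy":3,"dz":-2,"wx":0,"wy":0,"wz":0},{"dx":-9,"dy":3,"dz":-2,"wx":0,"wy":0,"wz":0},{"dx":-11,"dy":3,"dz":-2,"wx":0,"wy":0,"wz":0},{"dx":-11.5,"dy":3,"dz":-2,"wx":0,"wy":0,"wz":0},{"dx":-11.5,"dy":3,"dz":-2,"wx":0,"wy":0,"wz":0},{"dx":-11.5,"dy":3,"dz":-2,"wx":0,"wy":0,"wz":0},{"dx":-11.5,"dy":3,"dz":-2,"wx":0,"wy":0,"wz":0}]' && python3 - <<'E'
from m import *
s=arm.get_state();print(s['t'],s['eef_pos'],s['ee_rot'],s['force'],s['width'])
look('wrist','pics/w3.png')
E
```

```text
t: 4.35
eef_pos: [0.5467, -0.0433, 0.3009]
ee_rot: [3.141, 0.001, -3.141]
force: [0.2, 0.1, 1.0]
width: 0.0006
gripper_force: 0.0
4.35 [ 0.54668975 -0.04330145  0.30089178] [ 3.14140229e+00  5.40322080e-04 -3.14081003e+00] [0.19946209 0.08816586 1.02214492] 0.0005707262456173544
wrist red [(array([ 0.5082, -0.0697,  0.139 ]), 0.63)] mask [223.2 133.8] 438 0.69 at z=.133: [ 0.5096 -0.0742]
wrist white [(array([ 0.5045, -0.1375,  0.1379]), 0.83)] mask [156.8 131. ] 518 0.72 at z=.133: [ 0.5071 -0.1395]
wrist blue [(array([0.5142, 0.057 , 0.1397]), 0.87)] mask [356.  137.6] 489 0.97 at z=.133: [0.5134 0.0571]
wrist yellow [(array([ 0.5133, -0.008 ,  0.1348]), 0.58)] mask [289.1 134.9] 499 0.67 at z=.133: [ 0.5107 -0.0091]
```

View pics/w3.png

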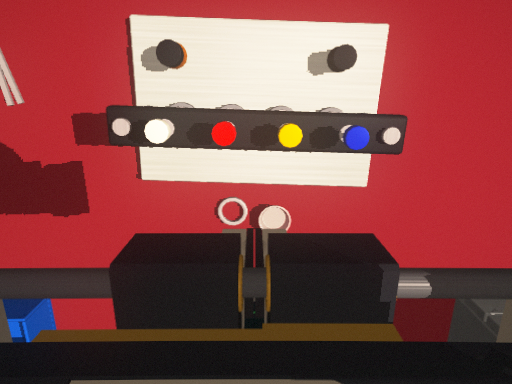

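The caps in the wrist picture are white (157,131), red (223,134), yellow (289,135) and blue (356,138). All views agree to about 3 mm, with 65 mm spacing. Targets: red (0.5095,-0.074), white (0.5065,-0.139), blue (0.5145,0.057). Approaching red, to z≈0.16.

```bash
python3 -m crank '[{"dx":1,"dy":-0.8,"dz":1,"wx":0,"wy":0,"wz":0},{"dx":2,"dy":-1.8,"dz":3,"wx":0,"wy":0,"wz":0},{"dx":3,"dy":-2.6,"dz":5,"wx":0,"wy":0,"wz":0},{"dx":3.7,"dy":-3,"dz":7.5,"wx":0,"wy":0,"wz":0},{"dx":3.7,"dy":-3,"dz":10,"wx":0,"wy":0,"wz":0},{"dx":3.7,"dy":-3,"dz":12,"wx":0,"wy":0,"wz":0},{"dx":3.7,"dy":-3,"dz":13.5,"wx":0,"wy":0,"wz":0},{"dx":3.7,"dy":-3,"dz":14,"wx":0,"wy":0,"wz":0},{"dx":3.7,"dy":-3,"dz":14,"wx":0,"wy":0,"wz":0},{"dx":3.7,"dy":-3,"dz":14,"wx":0,"wy":0,"wz":0}]'; python3 - <<'E'
from m import *
look('top');look('side','pics/s2.png')
i=cv2.imread('pics/s2.png');cv2.imwrite('pics/s2c.png',cv2.resize(i[100:260,180:380],(800,640))[:600])
E
```

```text
t: 6.05
eef_pos: [0.5106, -0.0732, 0.1612]
ee_rot: [3.142, 0.001, -3.141]
force: [0.6, 0.3, -0.6]
width: 0.0005
gripper_force: 0.0
top red [] 
top white [(array([0.4293, 0.0625, 0.0119]), 0.51)] 
top blue [] 
top yellow [] 
side red [(array([ 0.512 , -0.0746,  0.1381]), 0.49)] mask [272.5 178. ] 44 0.48 at z=.133: [ 0.5101 -0.0751]
side white [(array([ 0.5037, -0.1415,  0.1388]), 0.44)] mask [286.  168.5] 26 0.4 at z=.133: [ 0.5066 -0.139 ]
side blue [(array([0.5141, 0.06  , 0.1422]), 0.6)] 
side yellow [(array([ 0.5122, -0.009 ,  0.1355]), 0.39)] mask [149.5 308. ] 442 0.16 at z=.133: [0.4396 0.4662]
```

View pics/s2c.png

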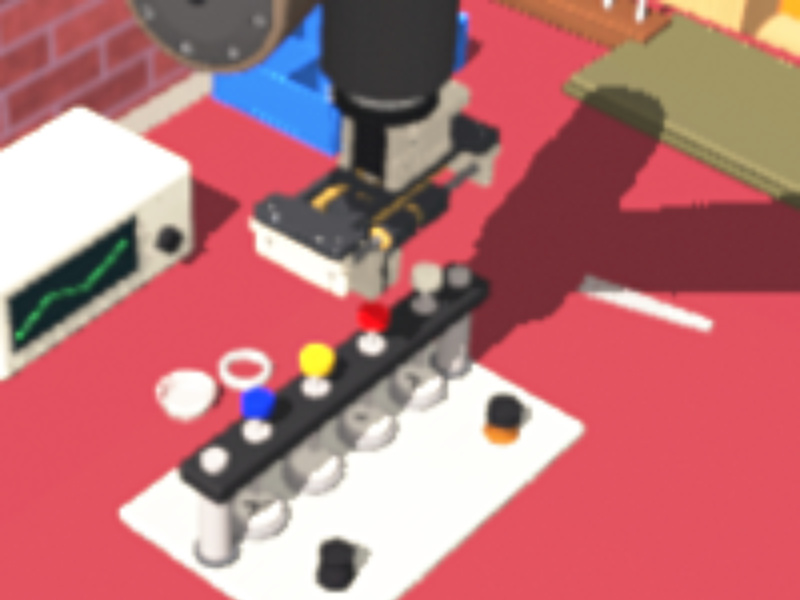

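The closed tip stands just above the red cap at (373,317), clear of the yellow and white caps. Pressing red to about 0.5 mm past the stop.

```bash
python3 -m crank '[{"dx":0,"dy":0,"dz":0.6,"wx":0,"wy":0,"wz":0},{"dx":0,"dy":0,"dz":1.3,"wx":0,"wy":0,"wz":0},{"dx":0,"dy":0,"dz":1.8,"wx":0,"wy":0,"wz":0},{"dx":0,"dy":0,"dz":2.2,"wx":0,"wy":0,"wz":0},{"dx":0,"dy":0,"dz":2.6,"wx":0,"wy":0,"wz":0},{"dx":0,"dy":0,"dz":2.9,"wx":0,"wy":0,"wz":0},{"dx":0,"dy":0,"dz":3.2,"wx":0,"wy":0,"wz":0},{"dx":0,"dy":0,"dz":3.4,"wx":0,"wy":0,"wz":0},{"dx":0,"dy":0,"dz":3.55,"wx":0,"wy":0,"wz":0},{"dx":0,"dy":0,"dz":3.55,"wx":0,"wy":0,"wz":0}]'
```

```text
t: 8.2
eef_pos: [0.51, -0.0734, 0.1253]
ee_rot: [-3.141, -0.0, -3.141]
force: [-4.5, 0.1, 7.2]
width: 0.0005
gripper_force: 3.5
```

7.2 N at z=0.1253 means it is on the stop. Lifting and moving over to white.

```bash
python3 -m crank '[{"dx":0,"dy":0,"dz":-0.6,"wx":0,"wy":0,"wz":0},{"dx":0,"dy":0,"dz":-1.6,"wx":0,"wy":0,"wz":0},{"dx":0,"dy":0,"dz":-3,"wx":0,"wy":0,"wz":0},{"dx":0,"dy":0,"dz":-4,"wx":0,"wy":0,"wz":0},{"dx":0.1,"dy":-1.5,"dz":-4,"wx":0,"wy":0,"wz":0},{"dx":0.2,"dy":-3.5,"dz":-4,"wx":0,"wy":0,"wz":0},{"dx":0.3,"dy":-5.5,"dz":-4,"wx":0,"wy":0,"wz":0},{"dx":0.35,"dy":-6.5,"dz":-4,"wx":0,"wy":0,"wz":0},{"dx":0.35,"dy":-6.5,"dz":-3.55,"wx":0,"wy":0,"wz":0},{"dx":0.35,"dy":-6.5,"dz":-3.55,"wx":0,"wy":0,"wz":0}]'; python3 - <<'E'
from m import *
N=('red','white')
import m;m.N=N
look('side','pics/s3.png')
i=cv2.imread('pics/s3.png');cv2.imwrite('pics/s3c.png',cv2.resize(i[140:240,220:340],(720,600)))
E
```

```text
t: 9.45
eef_pos: [0.5063, -0.1381, 0.16]
ee_rot: [3.141, -0.001, -3.141]
force: [0.2, 0.9, 0.3]
width: 0.0008
gripper_force: 0.0
side red [(array([ 0.5119, -0.0742,  0.1256]), 0.42)] 
side white [(array([ 0.5034, -0.1377,  0.1378]), 0.45)] mask [285.9 168.6] 46 0.52 at z=.133: [ 0.5065 -0.1383]
```

View pics/s3c.png

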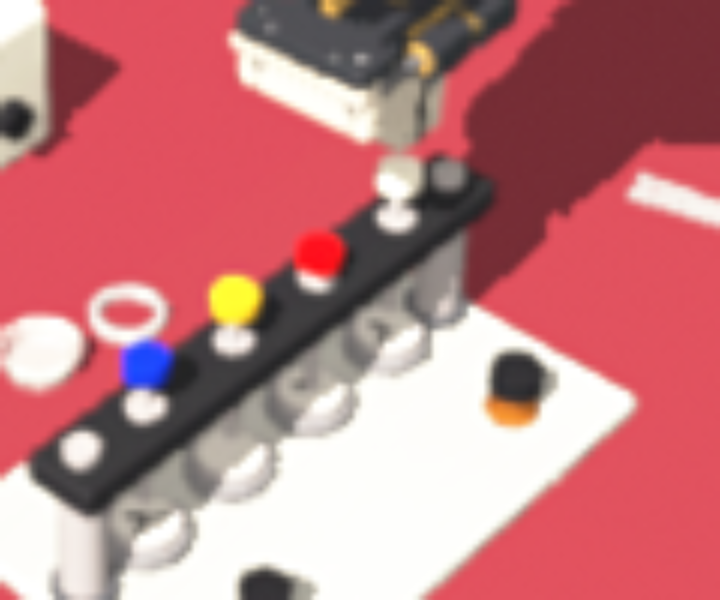

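The red cap at (320,255) now sits low on its sleeve, at z≈0.1256, so it is fully down. The tip is right above the white cap at (398,178). Pressing white.

```bash
python3 -m crank '[{"dx":0,"dy":0,"dz":0.6,"wx":0,"wy":0,"wz":0},{"dx":0,"dy":0,"dz":1.3,"wx":0,"wy":0,"wz":0},{"dx":0,"dy":0,"dz":1.8,"wx":0,"wy":0,"wz":0},{"dx":0,"dy":0,"dz":2.2,"wx":0,"wy":0,"wz":0},{"dx":0,"dy":0,"dz":2.6,"wx":0,"wy":0,"wz":0},{"dx":0,"dy":0,"dz":2.9,"wx":0,"wy":0,"wz":0},{"dx":0,"dy":0,"dz":3.2,"wx":0,"wy":0,"wz":0},{"dx":0,"dy":0,"dz":3.4,"wx":0,"wy":0,"wz":0},{"dx":0,"dy":0,"dz":3.55,"wx":0,"wy":0,"wz":0},{"dx":0,"dy":0,"dz":3.55,"wx":0,"wy":0,"wz":0}]'
```

```text
t: 10.95
eef_pos: [0.5065, -0.1384, 0.1253]
ee_rot: [-3.141, -0.0, -3.141]
force: [-3.6, 1.1, 7.0]
width: 0.0005
gripper_force: 3.5
```

7.0 N at the stop. Rising well clear of yellow and crossing to blue.

```bash
python3 -m crank '[{"dx":0,"dy":0,"dz":-0.6,"wx":0,"wy":0,"wz":0},{"dx":0,"dy":0,"dz":-2.5,"wx":0,"wy":0,"wz":0},{"dx":0,"dy":0,"dz":-6,"wx":0,"wy":0,"wz":0},{"dx":0,"dy":2,"dz":-8,"wx":0,"wy":0,"wz":0},{"dx":-0.2,"dy":5.5,"dz":-8,"wx":0,"wy":0,"wz":0},{"dx":-0.4,"dy":10,"dz":-8,"wx":0,"wy":0,"wz":0},{"dx":-0.6,"dy":14.5,"dz":-8,"wx":0,"wy":0,"wz":0},{"dx":-0.75,"dy":18,"dz":-8,"wx":0,"wy":0,"wz":0},{"dx":-0.8,"dy":19.5,"dz":-8,"wx":0,"wy":0,"wz":0},{"dx":-0.8,"dy":19.5,"dz":-8,"wx":0,"wy":0,"wz":0}]'
python3 -m crank '[{"dx":0,"dy":0,"dz":0.5,"wx":0,"wy":0,"wz":0},{"dx":0,"dy":0,"dz":1.5,"wx":0,"wy":0,"wz":0},{"dx":0,"dy":0,"dz":2.5,"wx":0,"wy":0,"wz":0},{"dx":0,"dy":0,"dz":3.5,"wx":0,"wy":0,"wz":0},{"dx":0,"dy":0,"dz":4.2,"wx":0,"wy":0,"wz":0},{"dx":0,"dy":0,"dz":4.45,"wx":0,"wy":0,"wz":0},{"dx":0,"dy":0,"dz":4.45,"wx":0,"wy":0,"wz":0},{"dx":0,"dy":0,"dz":4.45,"wx":0,"wy":0,"wz":0},{"dx":0,"dy":0,"dz":4.45,"wx":0,"wy":0,"wz":0},{"dx":0,"dy":0,"dz":4.45,"wx":0,"wy":0,"wz":0}]'
python3 - <<'E'
import m;from m import *
m.N=('white','blue','yellow')
look('side','pics/s4.png')
i=cv2.imread('pics/s4.png');cv2.imwrite('pics/s4c.png',cv2.resize(i[140:240,220:340],(720,600)))
E
```

```text
t: 12.2
eef_pos: [0.5147, 0.0573, 0.2051]
ee_rot: [3.142, 0.0, -3.139]
force: [-0.2, 0.3, -0.1]
width: 0.0007
gripper_force: 0.0
t: 13.45
eef_pos: [0.5145, 0.0567, 0.1607]
ee_rot: [3.141, 0.0, -3.141]
force: [-0.3, 0.7, -0.3]
width: 0.0009
gripper_force: 0.0
side white [(array([ 0.5015, -0.1364,  0.1239]), 0.37)] 
side blue [(array([0.5164, 0.0587, 0.1464]), 0.54)] mask [285.8 171.8] 38 0.6 at z=.133: [ 0.4973 -0.1256]
side yellow [(array([ 0.5122, -0.0103,  0.1347]), 0.49)] mask [258.  189.4] 64 0.37 at z=.133: [ 0.5102 -0.006 ]
```

View pics/s4c.png

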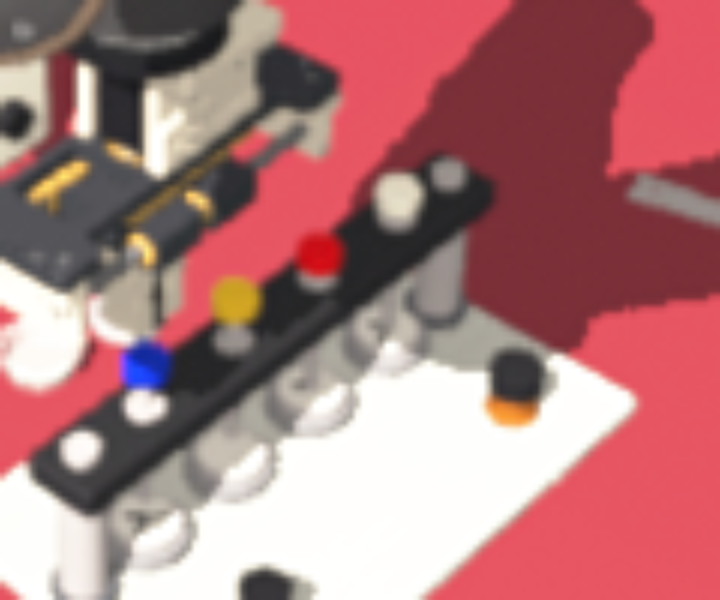

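White (398,198) and red (320,255) are both down. Yellow (236,300) is unchanged. The tip is above blue (146,365). Pressing blue.

```bash
python3 -m crank '[{"dx":0,"dy":0,"dz":0.6,"wx":0,"wy":0,"wz":0},{"dx":0,"dy":0,"dz":1.3,"wx":0,"wy":0,"wz":0},{"dx":0,"dy":0,"dz":1.8,"wx":0,"wy":0,"wz":0},{"dx":0,"dy":0,"dz":2.2,"wx":0,"wy":0,"wz":0},{"dx":0,"dy":0,"dz":2.6,"wx":0,"wy":0,"wz":0},{"dx":0,"dy":0,"dz":2.9,"wx":0,"wy":0,"wz":0},{"dx":0,"dy":0,"dz":3.2,"wx":0,"wy":0,"wz":0},{"dx":0,"dy":0,"dz":3.4,"wx":0,"wy":0,"wz":0},{"dx":0,"dy":0,"dz":3.55,"wx":0,"wy":0,"wz":0},{"dx":0,"dy":0,"dz":3.55,"wx":0,"wy":0,"wz":0}]'
python3 -m crank '[{"dx":0,"dy":0,"dz":-0.6,"wx":0,"wy":0,"wz":0},{"dx":0,"dy":0,"dz":-1.6,"wx":0,"wy":0,"wz":0},{"dx":0,"dy":0,"dz":-3,"wx":0,"wy":0,"wz":0},{"dx":0,"dy":0,"dz":-5,"wx":0,"wy":0,"wz":0},{"dx":0,"dy":0,"dz":-7,"wx":0,"wy":0,"wz":0},{"dx":0,"dy":0,"dz":-9,"wx":0,"wy":0,"wz":0},{"dx":0,"dy":0,"dz":-11,"wx":0,"wy":0,"wz":0},{"dx":0,"dy":0,"dz":-12,"wx":0,"wy":0,"wz":0},{"dx":0,"dy":0,"dz":-12,"wx":0,"wy":0,"wz":0},{"dx":0,"dy":0,"dz":-12,"wx":0,"wy":0,"wz":0}]'
python3 - <<'E'
from m import *
look('side','pics/s5.png')
i=cv2.imread('pics/s5.png');cv2.imwrite('pics/s5c.png',cv2.resize(i[140:240,220:340],(720,600)))
E
```

```text
t: 15.05
eef_pos: [0.5144, 0.0566, 0.1253]
ee_rot: [-3.141, -0.0, -3.141]
force: [-4.7, 0.3, 7.1]
width: 0.0005
gripper_force: 3.5
t: 16.3
eef_pos: [0.5141, 0.0566, 0.2444]
ee_rot: [-3.141, -0.001, -3.141]
force: [1.0, 0.3, -0.3]
width: 0.0005
gripper_force: 0.0
side red [(array([ 0.5102, -0.0732,  0.1253]), 0.42)] mask [272.4 181.8] 51 0.37 at z=.133: [ 0.4994 -0.0607]
side white [(array([ 0.5042, -0.1392,  0.1238]), 0.41)] 
side blue [(array([ 0.5097, -0.1383, -0.0006]), 0.48)] mask [220.8 361.2] 327 0.67 at z=.133: [0.2313 0.4561]
side yellow [(array([ 0.5115, -0.0097,  0.1363]), 0.58)] mask [258.4 189.5] 52 0.49 at z=.133: [ 0.5091 -0.0063]
```

View pics/s5c.png

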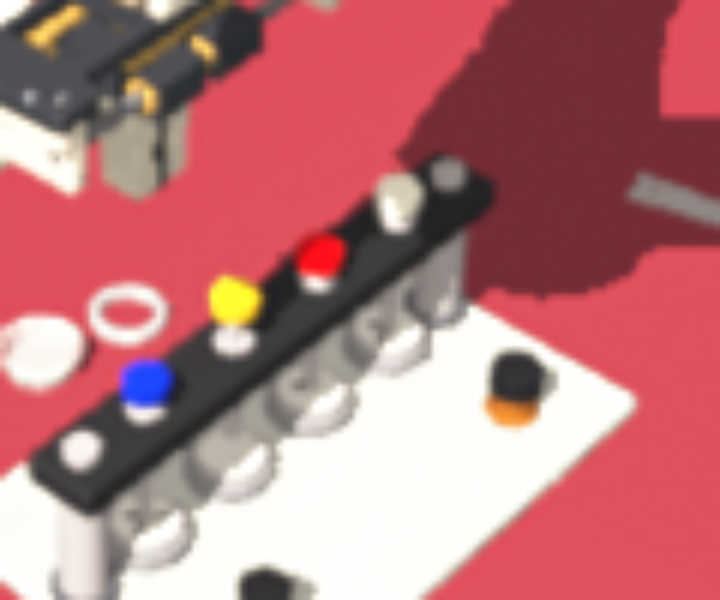

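Red (320,255), white (398,200) and blue (146,383) all sit low on their sleeves. Yellow (236,300) is still up, and the loose things haven't moved.

```bash
python3 -c "
from station import arm
print(arm.job_done())"
```

```text
the job is handed in; nothing more can be done
None
```

I pressed the red, white and blue plungers fully down in that order, with about 7 N on each at its stop; yellow was not touched, the loose things in view had not moved, and I handed the job in at about 17 s.

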